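# Hold the spring clip open astride the price board

## Task

Take the steel spring clip off the rim of the wooden slip box by squeezing its two levers together, carry it to the taller price board and lower it astride the middle of the board's top edge, jaws down, one jaw on each side and the edge about 15 mm up between them. Keep squeezing and finish while holding it there, jaws wide open and clear of the slate, so that I can slide a new price slip in: do not let the clip close, bite, rest on or push the board, and leave the slip box, the lower board and the jars where they stand.

Things in the scene. Friction and masses are not known exactly. Their poses are not given: they have to be found in the camera images.
- clip: Large plain steel bulldog-type spring clip, 75 g, jaws down, levers up, biting the far (+x) long wall of the slip box. Origin in the middle of its hinge pin; y along the pin (66 mm long), z up to the levers, x across from lever to lever. The two halves mirror each other and turn equally, so z stays the middle line between jaws and between levers.
- clip_levers (a point): Point on the clip's middle line 45 mm above the pin (axes as the clip's), midway between the levers' rolled ends when it bites the box. Levers lean apart upwards, 40 mm wide along y, each ending in a roll 5 mm round, 40 mm long; 55 mm over the rolls' outsides, 20 mm when fully squeezed, rolls then 51 mm above the pin. Squeezing takes 7 N a side at first, 10 N fully open; let go, it springs shut.
- clip_lips (a point): Point on the clip's middle line 36 mm below the pin, axes as the clip's: midway between the lips when it bites the box, 12-14 mm below the rim. Jaws 60 mm wide along y. Fully squeezed, the lips are 30 mm apart and 33 mm below the pin; the throat between the jaws is free up to 3 mm below the pin.
- lever_a (a joint): Opening angle of each half of the clip (rad): 0 with the lips parallel and 5 mm apart as on the box wall, -0.06 shut, 0.36 fully open at its stop (lips 30 mm apart); about 72 mm of gape a radian. A grip width of about 55 mm over the rolled ends is 0, 38 mm about 0.17, 20 mm about 0.36.
- slip_box: Open wooden box, 110 (x) by 180 (y) by 80 mm high, walls 5 mm thick, 0.9 kg, paper slips lying in it up to 45 mm; stands loose on the counter. Origin at the centre of its underside. The clip sits on its +x long wall, within 45 mm of that wall's middle, pin 22 mm above the rim and parallel to the wall.
- tall_board: The taller price board: an upright slate plate 4 mm thick (x), 105 mm wide (y), in a dark wooden foot 70 (x) by 125 (y) by 25 mm high; 160 mm high in all, 0.45 kg, loose on the counter, easily tipped. Origin at the centre of its underside; y along the board, x its normal.
- tall_board_edge (a point): Middle of the top edge of the taller board's slate, 160 mm above the counter; y along the edge, x across the 4 mm thickness, z up.
- low_board: The lower, wider price board, made alike: slate 150 mm wide, 4 mm thick, foot 70 by 170 by 25 mm; 105 mm high in all. Not to be touched. Origin at the centre of its underside.
- peach_jar: Glass jar of fruit, 90 mm across, 135 mm high, standing loose; leave alone. Origin at the centre of its underside.
- cherry_jar: Smaller glass jar of fruit, 72 mm across, 105 mm high, standing loose; leave alone. Origin at the centre of its underside.
Not all that is in view belongs to the job. There is more than one size of the clip; the job needs the largest.

How it is judged (in metres and radians):
On the way, in this order (a step that is already met when the one before it is completed fails the run):
1. the clip is squeezed open on the rim of the slip box (value of joint lever_a above 0.12 rad and contact force between clip and the fingers above 2 N and z of clip in the frame of slip_box below 0.11 m), for 0.1 s.
2. the clip is lifted clear of the slip box, held by the fingers (height (world z) of clip above 0.135 m and contact force between clip and the fingers above 2 N and contact force between clip and slip_box below 0.2 N), for 0.1 s.
At the end, for the whole second after the job is handed in: Fingers hold the clip still, lever angle over 0.2 rad, astride the taller board: edge 5+ mm above the lips, 6+ mm below the pin, within 10 mm of mid-jaw; within 15 mm of the edge's middle, 0.2 rad of its direction and of jaws-down; clip and fingers clear of the board, which stands upright (value of joint lever_a above 0.2 rad and contact force between clip and the fingers above 2 N and contact force between each of clip, the fingers and tall_board below 0.3 N and z of tall_board_edge in the frame of clip between -0.028 and -0.006 m and x of tall_board_edge in the frame of clip between -0.01 and 0.01 m and y of clip in the frame of tall_board_edge between -0.015 and 0.015 m and angle between the y axis of clip and the y axis of tall_board, either way round below 0.2 rad and angle between clip's own z axis and vertical below 0.2 rad and linear speed of clip below 0.02 m/s and angle between tall_board's own z axis and vertical below 0.05 rad); the arm keeps its last pose, push and grip.
It fails at once if the clip is let go or pulled off unsqueezed, and snaps shut (value of joint lever_a below -0.03 rad).
It fails at once if the taller board is pushed from its place (distance of tall_board_edge from where it was at the start of the episode above 0.015 m).
It fails at once if the clip bites or leans hard on the taller board (contact force between clip and tall_board above 4 N).
It fails at once if the slip box is dragged or tipped (distance of slip_box from where it was at the start of the episode above 0.02 m or angle between slip_box's own z axis and vertical above 0.15 rad).
It fails at once if the lower board or a jar is disturbed (distance of any of low_board, peach_jar, cherry_jar from where it was at the start of the episode above 0.015 m or angle between low_board's own z axis and vertical above 0.15 rad).
It also fails if it takes over 40 s, if anything falls off the work surface, if the arm or the gripper's body presses on something with over 40 N, if the wrist force passes 120 N, or if a joint passes its speed limit or range.

## Robot

A 6-joint arm with a two-finger parallel gripper is mounted at the origin on the work surface. World frame = base frame: x ahead of the robot, y to its left, z up, the work surface at z = 0. Lengths are in mm, angles in rad, forces in N, time in s.
With the tool pointing down it reaches from about 350 to 975 mm from the base axis. Payload 4.9 kg.
Tool frame: the origin (TCP) lies between the finger pads; the fingertips stand 25 mm ahead of it and the grasp point (between the pads) lies 6 mm ahead of it; z points along the fingers, y is the line along which they close (so a half turn about z gives the same grasp; the last joint's range is limited). The gripper opens to 85 mm and grips with 20 to 120 N. Pads are 22 mm wide; open, the fingers measure 114 mm over their backs; the gripper's body (76 mm by 85 mm) begins 54 mm behind the grasp point. The pads swing forward as they close: fully open they stand 13 mm farther back than shut.
Start: joints at [-1.403, 0.053, 1.613, -0, 1.476, -0.119], TCP at [176.798, -599.453, 256.304] pointing down, gripper open.
Joint ranges: [-3.01, 3.01], [-1.01, 2.22], [0.06, 2.58], [-1.02, 4.17], [0.09, 2.62], [-3.14, 3.14]. Speed limits (rad/s): [2.57, 2.57, 3.14, 3.14, 3.14, 3.14].

## Interface

Orientations are given as a unit quaternion [w, x, y, z].
In Python, from workcell import r, status, viewer gives the robot as it stands. Calls block until the motion is done:
- r.goto(position, orientation): joint-space move of the TCP to a pose.
- r.move_linear(position, rate=150, rotation=None, threshold=None): straight line of the TCP; rotation=None keeps the orientation; rate is the mean speed in mm/s. With threshold (N) it stops when the force on the tool has changed by that much, and returns True; else False.
- r.goto_joints(angles): joint-space move.
- r.ungrasp() and r.clamp(): open the fingers fully, or close them until they stop; the grip force is fixed at half the most.
- r.pause(seconds).
- r.solve_ik(position, orientation): joint angles nearest the present ones, or None.
- status.observe(): the state.
- viewer.grab_frame(name): name is "scene" or "top" or "wrist"; returns (picture, depth): 400x640x3 uint8, blue, green, red; 400x640 float32, mm along the optical axis (not along the pixel's ray), 0 where there is no reading.
- viewer.get_calibration(name): a dict with "intrinsics" (3x3 intrinsics, pixels), "eye" and "attitude" of the camera in the world. Camera axes: x right, y up, looking along -z (the intrinsics and any distortion apply to the point x, -y, -z); pixel columns grow to the right and rows downward; lengths in mm; the calibration is good to about 2 mm. A picture is of the moment at which its call begins: read the wrist's pose just before it. get_calibration takes no time and is no camera call; for the wrist camera it gives the pose at the moment of the call.
A pose or a line that the arm cannot do raises r.PlanningError and nothing moves.
- r.job_done(): hands the job in; it is judged then, once.
Trained networks look in the newest picture that a camera, given by its name, has taken for a name from the list of things; names that differ only in an ending like _2 or _b are one class to them, and where a whole thing is asked for, a point or a joint stands for the part that bears it (a point fixed in the world has none). Each returns a list of dicts, best first, with "p" (0 to 1); they miss things now and then, are a little off and sometimes report something else, mostly with a low value. They report only what shows in the picture. A call takes as long as a camera call. They do not tell look-alikes from the thing itself.
- viewer.look_for(camera, label): "centre" ([x, y, z] in mm, in world coordinates, good to about 4 mm: the middle of the surface that is visible of it).
- viewer.trace(camera, label): "mask" (400x640 bool, what is visible of it).
The state is a dict: "t": time; "qpos": joint angles; "joint_vel": joint speeds; "joint_torque": joint torques, N m; "tcp_pos": TCP position; "ee_rot": TCP orientation; "contact_force": force on the tool from outside, world axes, zero at the start; "ft_torque": the same for the moment, N m; "grip_width": finger opening in mm; "finger_force": force on a finger pad.
Only numpy, scipy, OpenCV 4.12 (cv2) and the standard library are available. Lean on these libraries where they do the work, as an engineer would, in place of code of your own. Each camera call takes 0.05 s, during which the arm holds its last target. There are 200 camera calls.

## Working session

There is one attempt and no reset: what is moved stays moved. The work goes in short steps, each a Python script; the robot and the scene stay as the last script left them, time stands still between calls to the robot, and variables do not carry over. Pictures are saved under pics/ and viewed, at most 10 in all, crops included, and the job is handed in when it is done.

```bash
mkdir -p pics; ls; cat > h.py <<'E'
import numpy as np, cv2
from workcell import r,status,viewer
def cloud(cam):
    c=viewer.get_calibration(cam); img,d=viewer.grab_frame(cam)
    K=np.array(c["intrinsics"]); A=np.array(c["attitude"],float); e=np.array(c["eye"],float)
    if A.shape!=(3,3):
        from scipy.spatial.transform import Rotation as R
        A=R.from_quat(A,scalar_first=True).as_matrix()
    v,u=np.mgrid[0:400,0:640]
    dist=c.get("distortion")
    p=cv2.undistortPoints(np.stack([u,v],-1).reshape(-1,1,2).astype(float),K,None if dist is None else np.array(dist)).reshape(400,640,2)
    P=np.stack([p[...,0]*d,-p[...,1]*d,-d],-1)@A.T+e
    P[d<=0]=np.nan
    return img,d,P
E
python3 - <<'E'
from h import *
print(viewer.get_calibration("top")); print(status.observe())
ims=[]
for cam in("scene","top"):
    img,d,P=cloud(cam); cv2.imwrite(f"pics/{cam}0.png",img)
    np.savez(f"{cam}0.npz",img=img,P=P)
    for n in("clip","clip_levers","slip_box","tall_board","tall_board_edge","low_board","peach_jar","cherry_jar"):
        try: print(cam,n,[(np.round(x["centre"]).tolist(),round(x["p"],2)) for x in viewer.look_for(cam,n)][:4])
        except Exception as ex: print(cam,n,ex)
E
```

```text
pics
{'intrinsics': array([[469.98481303,   0.        , 330.03253682],
       [  0.        , 469.98481303, 196.54765684],
       [  0.        ,   0.        ,   1.        ]]), 'eye': array([ 399.75985595,    4.50122796, 1300.41965461]), 'attitude': array([-0.7003885 , -0.06341038,  0.07308025,  0.7071735 ])}
{'t': 0.0, 'qpos': array([-1.40297428e+00,  5.33038654e-02,  1.61430743e+00,  5.95634495e-05,
        1.47599474e+00, -1.18970663e-01]), 'joint_vel': array([ 0.0007392 ,  0.00051035,  0.00060854,  0.00094895, -0.00014439,
       -0.00023224]), 'joint_torque': array([-8.93162123e-04, -3.93686235e+01, -3.70179391e+01, -2.49434142e-04,
        6.94626564e-03, -7.35982326e-06]), 'tcp_pos': array([ 176.73417058, -598.89180006,  255.08780219]), 'ee_rot': array([-1.00711367e-03,  9.89736254e-01,  1.42902534e-01,  5.04964891e-06]), 'contact_force': array([ 0.28373392, -0.42596828,  0.05706364]), 'ft_torque': array([0.0189997 , 0.00204911, 0.03182476]), 'finger_force': 0.0, 'grip_width': 85.45099758027375}
scene clip [([522.0, -274.0, 115.0], 0.66), ([593.0, -331.0, 36.0], 0.62), ([583.0, 
[... 247 characters left out ...]
edge [([574.0, 290.0, 59.0], 0.74), ([521.0, -234.0, 48.0], 0.18)]
scene low_board [([556.0, 32.0, 38.0], 0.94)]
scene peach_jar [([797.0, -55.0, 106.0], 0.59)]
scene cherry_jar [([818.0, 176.0, 82.0], 0.87)]
top clip [([582.0, -213.0, 32.0], 0.69), ([522.0, -273.0, 116.0], 0.68), ([592.0, -331.0, 34.0], 0.49)]
top clip_levers [([524.0, -269.0, 114.0], 0.76), ([587.0, -215.0, 38.0], 0.45)]
top slip_box [([467.0, -249.0, 39.0], 0.79)]
top tall_board [([570.0, 285.0, 26.0], 0.85)]
top tall_board_edge [([565.0, 292.0, 25.0], 0.96)]
top low_board [([542.0, 32.0, 26.0], 0.66)]
top peach_jar [([757.0, -49.0, 137.0], 0.84), ([539.0, 36.0, 25.0], 0.56)]
top cherry_jar [([782.0, 179.0, 108.0], 0.91)]
```

View pics/top0.png

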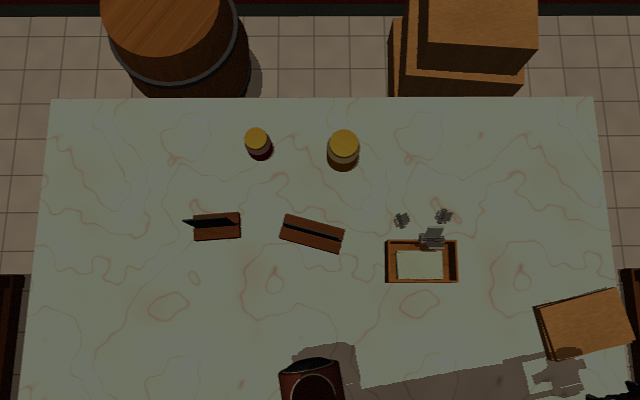

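View pics/scene0.png

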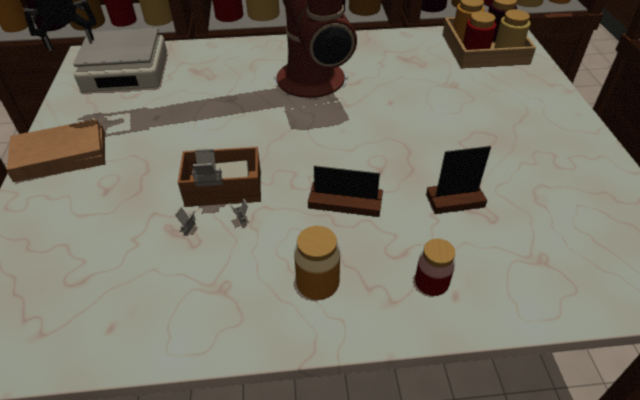

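```bash
python3 - <<'E'
from h import *
def rect(n,Q):
    Q=Q[:,:2].astype(np.float32); c,s,a=cv2.minAreaRect(Q); print(n,len(Q),np.round(Q.mean(0),1),'rect',np.round(c,1),np.round(s,1),round(a,1))
for cam in("top","scene"):
    P=np.load(f"{cam}0.npz")["P"].reshape(-1,3); P=P[~np.isnan(P).any(1)]
    def sel(x0,x1,y0,y1,z0,z1): return P[(P[:,0]>x0)&(P[:,0]<x1)&(P[:,1]>y0)&(P[:,1]<y1)&(P[:,2]>z0)&(P[:,2]<z1)]
    print(cam)
    rect("clip>92",sel(440,620,-360,-150,92,170)); rect("clip>130",sel(440,620,-360,-150,132,170))
    rect("rim",sel(380,560,-380,-120,72,86))
    rect("edge",sel(480,660,200,380,150,170)); rect("tall foot",sel(480,660,200,380,18,30)); q=sel(480,660,200,380,100,175); print("top z",q[:,2].max(),np.percentile(q[:,2],98))
    q=sel(440,620,-360,-150,92,170); print("clip z",q[:,2].max())
E
```

```text
top
clip>92 394 [ 522.9 -273.1] rect [ 520.3 -273.6] [64.1 52.5] 89.5
clip>130 118 [ 523.7 -273.4] rect [ 520.3 -273.6] [39.8 52.5] 89.5
rim 481 [ 469.2 -250.6] rect [ 471.3 -252.5] [182.2 113.9] 88.2
edge 97 [571.2 296.6] rect [571.3 295.9] [  5.6 104.2] 3.5
tall foot 791 [566.1 291. ] rect [571.8 296.6] [ 71.  125.7] 4.1
top z 165.4075468573035 163.0395737171346
clip z 152.44734720961242
scene
clip>92 682 [ 517.7 -272.5] rect [ 519.9 -273.3] [56.2 66.5] 0.0
clip>130 258 [ 513.7 -272.7] rect [ 519.6 -273.3] [40.  56.3] 89.0
rim 741 [ 476.1 -248.4] rect [ 468.9 -251.9] [180.6 120.6] 88.8
edge 234 [570.5 296.5] rect [569.6 298. ] [  9.9 106.9] 4.3
tall foot 814 [584.8 291.4] rect [571.5 297.2] [ 73.  127.4] 2.1
top z 163.52593815711612 161.54756586362575
clip z 153.4374152468098
```

The two views agree. The large clip sits on the box's +x wall at about (520, -273.5), top view pixel (432, 237), and two smaller clips lie on the counter. The tall board is at about (571.5, 296.5), top view pixel (215, 225), yawed about 3.7°. Heights match the given sizes: rolls at about 150, edge at about 160.

```bash
cat >> h.py <<'E'
def down(psi,s=1):
    a=np.radians(s*45+psi/2); return [0,np.cos(a),np.sin(a),0]
E
python3 - <<'E'
from h import *
for s in(1,-1):
    print(s,r.solve_ik([520,-273.5,150],down(-1,s)),r.solve_ik([571,296.5,300],down(3.7,s)))
E
```

```text
1 [-6.10828070e-01  5.29521769e-02  1.79566556e+00 -4.44089210e-16
  1.29297492e+00 -5.93374778e-01] [ 3.63356668e-01  7.36807776e-02  1.51853882e+00 -4.44089210e-16
  1.54937306e+00  2.98779485e-01]
-1 [-6.10828070e-01  5.29521769e-02  1.79566556e+00 -4.44089210e-16
  1.29297492e+00  2.54821788e+00] [ 3.63356668e-01  7.36807776e-02  1.51853882e+00 -4.44089210e-16
  1.54937306e+00 -2.84281317e+00]
```

```bash
python3 - <<'E'
from h import *
r.goto([520,-273.5,260],down(-1)); r.move_linear([520,-273.5,150],rate=80)
o=status.observe(); print(o["t"],o["tcp_pos"],o["contact_force"])
r.clamp(); r.pause(.2)
o=status.observe(); print(o["t"],o["tcp_pos"],o["contact_force"],o["grip_width"],o["finger_force"])
img,d,P=cloud("scene"); np.savez("s1.npz",img=img,P=P); w,_=viewer.grab_frame("wrist")
cv2.imwrite("pics/g1.png",np.hstack([cv2.resize(img[120:240,140:300],(480,360),interpolation=2),cv2.resize(w,(320,200)).copy() if 0 else cv2.copyMakeBorder(cv2.resize(w,(320,200)),0,160,0,0,0)]))
E
```

```text
4.15 [ 520.39099199 -273.7767194   150.78482171] [-0.47086109  0.16430543  0.48982837]
4.9833 [ 519.98298635 -273.48340462  149.96595049] [-0.62415374  0.19843492 -0.20211174] 15.958230892515912 58.45518350601196
```

View pics/g1.png

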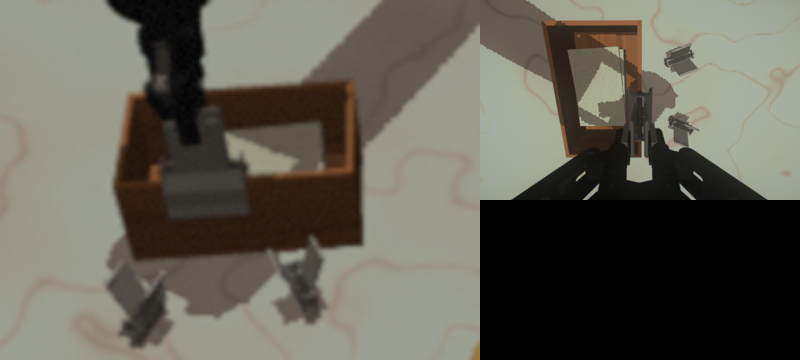

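The clip is squeezed between the fingers, its levers at crop pixel (195, 130), and the box hasn't moved. Next I lift it and check how it hangs.

```bash
python3 - <<'E'
from h import *
r.move_linear([520,-273.5,290],rate=70); r.pause(.2)
o=status.observe(); print(o["t"],o["tcp_pos"],o["contact_force"],o["grip_width"],o["finger_force"])
t=o["tcp_pos"]
for cam in("top","scene"):
    img,d,P=cloud(cam); np.savez(cam+"2.npz",img=img,P=P)
    for n in ("clip","clip_lips"): print(cam,n,[(np.round(x["centre"]).tolist(),round(x["p"],2)) for x in viewer.look_for(cam,n)])
    for m in viewer.trace(cam,"clip")[:4]:
        Q=P[m["mask"]]; Q=Q[~np.isnan(Q).any(1)]; print(" mask",len(Q),Q.min(0).round(),Q.max(0).round(),m["p"])
w,dw,Pw=cloud("wrist"); np.savez("wrist2.npz",img=w,P=Pw)
s=np.load("scene2.npz")["img"]
cv2.imwrite("pics/l2.png",np.hstack([cv2.resize(s[60:220,120:280],(400,400),interpolation=2),cv2.resize(w[:400,200:600],(400,400))]))
E
```

```text
7.4333 [ 519.93438439 -273.45716479  289.78646629] [-0.00366926  0.1237634  -0.10957262] 15.81905241443653 58.4632408618927
top clip [([581.0, -216.0, 34.0], 0.5), ([597.0, -324.0, 24.0], 0.48)]
top clip_lips [([530.0, -245.0, 233.0], 0.51), ([582.0, -220.0, 32.0], 0.49), ([592.0, -319.0, 31.0], 0.44), ([569.0, 287.0, 27.0], 0.25)]
 mask 164 [ 562. -228.   -1.] [ 603. -188.   60.] 0.42
 mask 97 [ 513. -337.   -5.] [ 619. -200.  508.] 0.42
scene clip [([593.0, -331.0, 37.0], 0.88), ([528.0, -270.0, 228.0], 0.83), ([582.0, -205.0, 32.0], 0.75)]
scene clip_lips [([527.0, -273.0, 231.0], 0.85), ([583.0, -207.0, 28.0], 0.71), ([595.0, -332.0, 32.0], 0.69)]
 mask 838 [ 179. -374.   -2.] [ 539. -241.  284.] 0.91
 mask 204 [ 530. -225.   -1.] [ 603. -190.   59.] 0.66
 mask 320 [ 550. -354.   -2.] [ 612. -306.   60.] 0.63
```

View pics/l2.png

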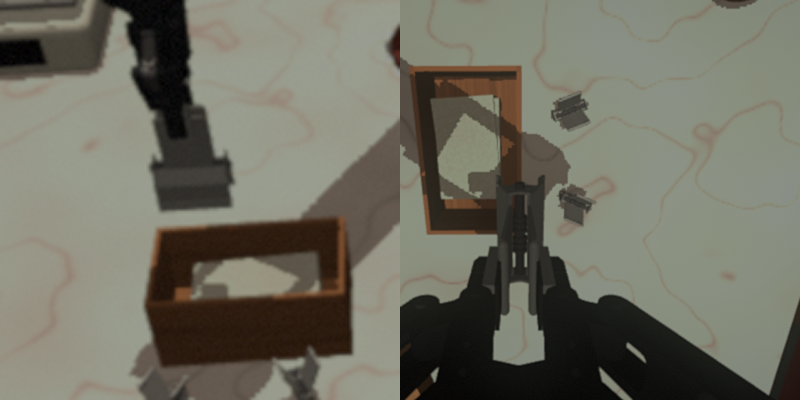

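The clip is off the box, held and open, with jaws at left crop pixel (192, 190). The box still stands. Now I measure its pose in the hand.

```bash
python3 - <<'E'
from h import *
for cam in("scene","wrist","top"):
    P=np.load(cam+"2.npz")["P"].reshape(-1,3); P=P[~np.isnan(P).any(1)]
    Q=P[(abs(P[:,0]-520)<45)&(abs(P[:,1]+273.5)<45)&(P[:,2]>185)&(P[:,2]<300)]
    print(cam,len(Q),Q[:,2].min().round(1))
    for z in range(190,300,6):
        q=Q[(Q[:,2]>=z)&(Q[:,2]<z+6)]
        if len(q)>3: print(z+3,len(q),"x",np.percentile(q[:,0],[2,50,98]).round(1),"y",np.percentile(q[:,1],[2,50,98]).round(1))
E
```

```text
scene 1094 196.7
199 42 x [501.7 534.6 537.3] y [-301.2 -270.4 -243.3]
205 92 x [505.1 533.5 538. ] y [-302.2 -274.6 -244.6]
211 70 x [505.2 532.6 536.6] y [-302.1 -268.2 -243.7]
217 72 x [509.4 532.8 535. ] y [-300.9 -273.9 -244.8]
223 85 x [527.6 532.4 536.2] y [-301.5 -272.  -244.1]
229 121 x [519.1 528.4 532.7] y [-301.8 -273.6 -243.3]
235 111 x [513.2 524.4 529.1] y [-302.2 -268.7 -243. ]
241 56 x [512.7 524.7 528.3] y [-302.  -273.6 -244. ]
247 56 x [512.8 525.1 527.8] y [-292.2 -274.6 -253.4]
253 51 x [513.  525.  527.4] y [-291.2 -269.2 -253.1]
259 44 x [511.  525.  527.5] y [-292.5 -270.4 -253.2]
265 37 x [513.3 526.5 534.2] y [-291.9 -264.4 -253.8]
271 45 x [508.8 527.3 536.6] y [-292.  -266.1 -253.4]
277 69 x [509.8 527.8 541. ] y [-292.2 -266.8 -253.6]
283 62 x [509.9 528.4 540.2] y [-291.4 -266.2 -253.6]
289 38 x [503.9 533.5 542.1] y [-284.1 -268.7 -262.4]
295 33 x [508.8 537.9 542.6] y [-281.7 -272.2 -262.8]
301 10 x [505.5 534.1 539.7] y [-278.  -264.5 -262.4]
wrist 6696 197.9
199 152 x [504.3 538.  538.9] y [-296.5 -266.9 -243.6]
205 63 x [506.3 537.  538. ] y [-292.
[... 422 characters left out ...]
7 528.1] y [-292.1 -260.9 -253.1]
259 108 x [513.8 515.2 528.3] y [-291.7 -259.1 -253.3]
265 68 x [513.5 515.2 528.6] y [-263.6 -253.9 -253.1]
271 184 x [501.2 514.9 539.9] y [-267.4 -262.9 -253. ]
277 327 x [499.7 527.  541.4] y [-267.7 -263.4 -253.2]
283 1645 x [501.3 516.  539.9] y [-291.  -266.8 -253.8]
289 495 x [499.4 512.5 541.5] y [-282.7 -266.3 -262.3]
295 524 x [499.4 528.3 541.7] y [-282.2 -266.1 -262.3]
301 113 x [506.2 512.6 535. ] y [-275.1 -263.2 -262.1]
top 48 196.4
199 4 x [503.8 504.4 507. ] y [-295.3 -267.9 -243.6]
223 8 x [531.9 534.4 534.8] y [-258.1 -250.7 -243.7]
229 16 x [513.7 528.8 531.5] y [-255.9 -245.9 -242.1]
235 10 x [521.4 526.1 527.8] y [-252.4 -245.1 -241.7]
```

The clip is upright and symmetric in the hand: lips at z≈197.5, pin ≈59.3 mm below the TCP, offset ≈(+1.2, +0.7) mm. I'll carry it above the board and re-measure with the wrist camera.

```bash
cat > m.py <<'E'
from h import *
def rep(cams=("wrist","scene","top")):
    o=status.observe(); t=o["tcp_pos"]; print(o["t"],t.round(1),o["contact_force"].round(2),round(o["grip_width"],2))
    for cam in cams:
        img,d,P=cloud(cam); np.savez(cam+"3.npz",img=img,P=P); P=P.reshape(-1,3); P=P[~np.isnan(P).any(1)]
        L=P-t; L=L[(abs(L[:,0])<40)&(abs(L[:,1])<75)]; L=L+t
        lip=L[(L[:,2]-t[2]>-95)&(L[:,2]-t[2]<-86)]
        print(cam,"clip low",len(lip), np.percentile(lip[:,0],[2,98]).round(1) if len(lip) else '', np.percentile(lip[:,1],[2,98]).round(1) if len(lip) else '')
        E=P[(abs(P[:,0]-571)<30)&(abs(P[:,1]-296.5)<75)&(P[:,2]>153)&(P[:,2]<min(172,t[2]-97))]
        if len(E)>5: print("  edge",len(E),np.round(cv2.minAreaRect(E[:,:2].astype(np.float32))[0],1),cv2.minAreaRect(E[:,:2].astype(np.float32))[1:],"z98",np.percentile(E[:,2],[90,98]).round(1),"mean",E.mean(0).round(1))
    cv2.imwrite("pics/w%d.png"%(o["t"]*100),np.load("wrist3.npz")["img"])
E
python3 - <<'E'
from m import *
r.goto([570.2,295.7,320],down(3.7)); r.pause(.3); rep()
E
ls pics
```

```text
10.2417 [570.4 295.2 320. ] [-0.47 -0.12 -1.48] 15.96
wrist clip low 195 [553.6 590.4] [273.7 326.2]
  edge 253 [569.5 326.1] ((3.7011759281158447, 47.65030288696289), 3.5835514068603516) z98 [161.7 162.1] mean [569.4 325.8 160.6]
scene clip low 75 [556.2 589.7] [265.9 324. ]
  edge 193 [570.5 298. ] ((10.181049346923828, 107.91288757324219), 5.6163010597229) z98 [161.5 163. ] mean [570.4 297.  158.2]
top clip low 19 [555.4 578.4] [264.8 294.5]
  edge 31 [573.9 263.4] ((4.353957176208496, 37.54869842529297), 3.0597853660583496) z98 [162.  162.8] mean [573.9 263.  159. ]
g1.png
l2.png
scene0.png
top0.png
w1024.png
```

The edge agrees across cameras: x≈571.4 at the middle, y≈297, yaw 3.6°. The clip is centred over it, so I lower it.

```bash
python3 - <<'E'
from m import *
r.move_linear([570.1,296.0,237.5],rate=40,threshold=5); r.pause(.4); rep(("wrist","scene"))
for cam in("wrist","scene"):
    P=np.load(cam+"3.npz")["P"].reshape(-1,3); P=P[~np.isnan(P).any(1)]
    for a,b in((143,147),(147,151),(151,156),(156,162)):
        q=P[(abs(P[:,0]-571)<28)&(abs(P[:,1]-297)<70)&(P[:,2]>a)&(P[:,2]<b)]
        print(cam,a,len(q),np.percentile(q[:,0],[2,25,50,75,98]).round(1),np.percentile(q[:,1],[2,98]).round(1))
s=np.load("scene3.npz")["img"];w=np.load("wrist3.npz")["img"]
cv2.imwrite("pics/f.png",np.hstack([cv2.resize(s[100:220,400:520],(400,400),interpolation=2),cv2.resize(w[150:350,230:430],(400,400),interpolation=2)]))
E
```

```text
13.0083 [570.1 296.  237.5] [ 0.68  0.18 -1.14] 15.93
wrist clip low 200 [553.3 590.1] [274.8 349.9]
scene clip low 119 [565.6 587.9] [245.7 347.5]
wrist 143 44 [553.4 553.9 555.7 586.7 590.3] [274.8 350. ]
wrist 147 153 [553.3 566.2 586.8 588.3 589.9] [274.9 349.9]
wrist 151 32 [554.2 556.4 566.5 583.2 586.3] [308.3 350.1]
wrist 156 291 [557.3 567.6 568.8 570.  582.2] [246.  349.8]
scene 143 31 [564.9 568.6 573.6 575.6 585.4] [246.7 349.4]
scene 147 70 [566.1 572.7 583.  585.5 588.4] [245.8 344.5]
scene 151 101 [557.6 572.7 582.  584.5 587.8] [248.3 348.1]
scene 156 110 [558.5 570.5 579.4 583.3 586.4] [245.8 349.4]
```

View pics/f.png

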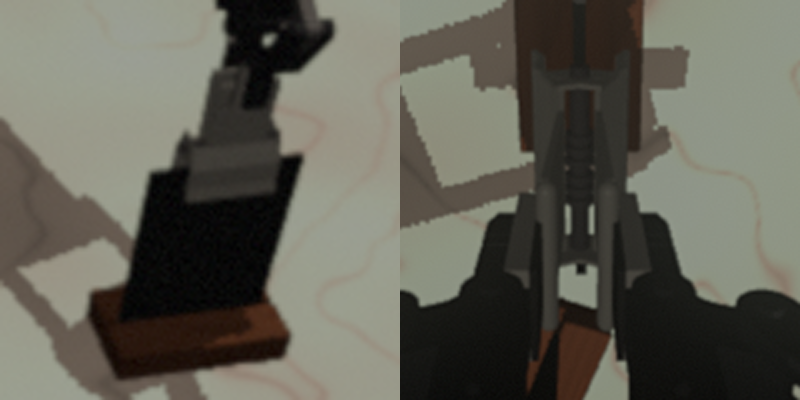

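The clip is astride the board, left crop pixel (235, 165), with the slate centred between the open jaws (right crop pixel (580, 60)). The lips are about 15 mm below the edge and there is no contact force.

```bash
python3 -c "
from h import *
print(r.job_done())"
```

```text
the job is handed in; nothing more can be done
None
```

I handed the job in with the clip squeezed open over the middle of the tall board's top edge, the edge about 15 mm up between the jaws. My last check showed no sign of it touching the slate; the hand-in returned no verdict.

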